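# Check the push latches of a tube-rack dock and lock out the stiff one

### The job

Check the three push latches of the tube-rack dock: push each one straight down, slowly, until it clicks and stays down, but if it has not clicked when you push with 12 N, it is too stiff: hold that push for a moment, then let it come back up. Do not push any latch much harder than 12 N, neither on the way nor against its stop after the click. Then stand the grey collar squarely on the deck around the stiff latch to lock it out, leaving the two good latches down and the other things in their places.

Things in the scene. Friction and masses are not known exactly. Their poses are not given: they have to be found in the camera images.
- dock: fixed aluminium block 190 (x) x 280 (y) x 45 mm high with a flat top (the deck). Three narrow beige racks of sample tubes stand on it side by side, up to 72 mm above the deck, over x = -88 to +8 mm. Origin: centre of its underside; x points along the racks towards the latches, y across the lanes to the left, z up
- latch_left (a joint): travel of the push latch of the left lane (dock +y side), m: 0 up (open), 0.0165 down on its hard stop (latched). Pushed straight down against a spring; the resistance starts low, climbs for the first 6 mm, then falls to nothing at 13.5 mm, where it clicks: from there it drops to its stop by itself and stays down. Let go before that, it springs back up
- latch_middle (a joint): the same for the middle lane. The three latches look alike; one of the three, a different one each time, is too stiff. A good one needs only 4.5 to 8 N to click. The stiff one reaches 12 N about 2 mm down and would click only beyond 17 N, which ruins it
- latch_right (a joint): the same for the right lane (dock -y side)
- collar: loose grey plastic lock-out collar standing on the table, a plain round tube open at both ends, 44 mm outside, 31 mm inside, 40 mm tall, about 80 g; origin: centre of its underside, z along the tube. Set over a latch it stands on the deck around the button, 6 mm higher than the button's top
- latch_left_top (a point): centre of the flat top of the left latch, a round steel push button with a head 25 mm wide, standing on the deck at (60, 85) mm in the dock's x, y; the top is 34 mm above the deck when up; the point moves with the button
- latch_middle_top (a point): centre of the flat top of the middle latch, a round steel push button with a head 25 mm wide, standing on the deck at (60, 0) mm in the dock's x, y; the top is 34 mm above the deck when up; the point moves with the button
- latch_right_top (a point): centre of the flat top of the right latch, a round steel push button with a head 25 mm wide, standing on the deck at (60, -85) mm in the dock's x, y; the top is 34 mm above the deck when up; the point moves with the button
- jar: closed amber jar, 48 mm wide, 55 mm tall; not part of the job; origin: centre of its underside
- tip_box: closed tip box, 120 x 80 x 50 mm; not part of the job; origin: centre of its underside
- bottle: white bottle, 64 mm wide, 140 mm tall; not part of the job; origin: centre of its underside
- spare_rack: white tube block with four tubes, 140 x 50 mm, 95 mm tall; not part of the job; origin: centre of its underside
- loose_tube: capped sample tube lying on the table, 75 mm long, 17 mm wide; not part of the job; origin: centre of its underside
- screwdriver: screwdriver lying on the table; not part of the job; origin: centre of its underside
- tube_tray: clear open tray with tubes lying in it, 200 x 150 x 70 mm; not part of the job; origin: centre of its underside
There are look-alikes about, which are no part of the job. What is shaped like the collar but pink or red is not meant.

How it is judged (in metres and radians):
On the way:
1. a latch is pushed with more than 10 N for 0.1 s and has not clicked (it is less than 8 mm down) (((contact force between the fingers and latch_left above 10 N and value of joint latch_left below 0.008 m) or (contact force between the fingers and latch_middle above 10 N and value of joint latch_middle below 0.008 m) or (contact force between the fingers and latch_right above 10 N and value of joint latch_right below 0.008 m))), for 0.1 s.
At the end, for the whole second after the job is handed in: The stiff latch is up (within 3 mm) with the collar around it, centred within 6 mm, upright within 0.1 rad, standing on the deck within 4 mm and at rest; the two other latches are latched down (more than 12.5 mm) (((value of joint latch_left below 0.003 m and value of joint each of latch_middle, latch_right above 0.0125 m and horizontal distance between collar and latch_left_top below 0.006 m) or (value of joint latch_middle below 0.003 m and value of joint each of latch_left, latch_right above 0.0125 m and horizontal distance between collar and latch_middle_top below 0.006 m) or (value of joint latch_right below 0.003 m and value of joint each of latch_left, latch_middle above 0.0125 m and horizontal distance between collar and latch_right_top below 0.006 m)) and z of collar in the frame of dock between 0.041 and 0.049 m and angle between collar's own z axis and vertical below 0.1 rad and linear speed of collar below 0.02 m/s); the robot touches nothing.
It fails at once if a latch is pushed with more than 17 N (contact force between any of the fingers, the arm, collar and latch_left above 17 N or contact force between any of the fingers, the arm, collar and latch_middle above 17 N or contact force between any of the fingers, the arm, collar and latch_right above 17 N).
It fails at once if one of the things that are not part of the job is moved by more than 30 mm (distance of any of jar, tip_box, bottle, spare_rack, loose_tube, screwdriver, tube_tray from where it was at the start of the episode above 0.03 m).
It also fails if it takes over 61 s, if anything falls off the work surface, if the arm or the gripper's body presses on something with over 40 N, if the wrist force passes 120 N, or if a joint passes its speed limit or range.

### The arm

A 6-joint arm with a two-finger parallel gripper is mounted at the origin on the work surface. World frame = base frame: x ahead of the robot, y to its left, z up, the work surface at z = 0. Lengths are in mm, angles in rad, forces in N, time in s.
With the tool pointing down it reaches from about 400 to 925 mm from the base axis. Payload 12.5 kg.
Tool frame: the origin (TCP) lies midway between the tips of the shut fingers; the grasp point (between the pads) lies 19 mm behind it; z points along the fingers, y is the direction in which the jaws open and shut (so a half turn about z gives the same grasp; the last joint's range is limited). The gripper opens to 95 mm and grips with 3 to 60 N. Pads are 20 mm wide; open, the fingers measure 119 mm over their backs; the gripper's body (75 mm by 180 mm) begins 59 mm behind the grasp point.
Start: joints at [1.127, 0.491, 1.559, -0, 1.092, -0.106], TCP at [207.117, 589.703, 214.661] pointing down, gripper open.
Joint ranges: [-3.1, 3.1], [-0.84, 2.19], [0.05, 2.79], [-1.13, 4.28], [0.06, 2.93], [-2.69, 2.69]. Speed limits (rad/s): [2.22, 2.22, 2.79, 3.14, 3.14, 3.14].

### API

Orientations are given as [roll, pitch, yaw] about the fixed x, y, z axes, in that order (R = Rz(yaw) Ry(pitch) Rx(roll)).
In Python, from cell import env gives the robot as it stands.
- The arm moves only by the tool servo_tool, never from a script. Its argument "plan" is a list of rows, each a list of 7 numbers: the shift along the tool's x, y, z in m, then the turn, a rotation vector about the tool's x, y, z in degrees, then the opening in per cent of the stroke, from 0 (shut) to 100 (fully open). In form: [[dx, dy, dz, wx, wy, wz, jaw], ...]. A call has 1 to 8 rows; each row shifts and turns the pose as measured when the row begins, along the tool's axes as they then stand; what a row does not reach is not made up. A row lasts 1/12 s, in which the tool goes at most 41.7 mm and 7.16 degrees, less where a joint would pass 70% of its speed; a pose out of reach is approached as far as the arm can. A call is refused whole if a number of a shift passes 0.0417 or a number of a turn 7.16, either way. A call with a gripper value outside its range is refused whole. The fingers move at their own pace and stop on an object; the grip force is fixed at half the most. Time passes only in rows, so rows that do not move let the fingers close. It gives the time, the measured TCP pose, the force and the opening at its end, in the units of the state.
- env.state(): the state, without advancing time (a new reading comes with each control period).
- env.read_camera(name): name is "scene" or "top"; returns a dict with "img" (420x560x3 uint8, blue, green, red), "intrinsics" (3x3 intrinsics, pixels), "R" (3x3) and "t" (3): a world point X has camera coordinates R X + t. Camera axes: x right, y down, z forward; pixel columns grow to the right and rows downward; lengths in mm; the calibration is good to about 2 mm. A picture is of the moment at which its call begins. There is no depth.
- env.job_done(): hands the job in, once; it reports no verdict.
The state is a dict: "t": time; "joints": joint angles; "qvel": joint speeds; "tau": joint torques, N m; "eef_pos": TCP position; "tcp_rot": TCP orientation; "ft_force": force on the tool from outside, world axes, zero at the start; "moment": the same for the moment, N m; "opening": opening from 0.0 (shut) to 1.0 (fully open).
Only numpy, scipy, OpenCV 4.12 (cv2) and the standard library are available. Lean on these libraries where they do the work, as an engineer would, in place of code of your own. Each camera call takes 0.05 s, during which the arm holds its last target. There are 200 camera calls.

## Working session

There is one attempt and no reset: what is moved stays moved. The work goes in short steps, Python scripts to look and compute and a tool call to move; the robot and the scene stay as the last step left them, time stands still between calls to the robot, and variables do not carry over. Pictures are saved under pics/ and viewed, about 8 in all and at most 12, crops included, and the job is handed in when it is done.

Besides the shell and the picture viewer there is one more tool, called after "Request:" by a JSON object that holds its "fn" and its "kwargs". servo_tool: Moves the arm, as the interface text tells. Its arguments: {"type":"object","properties":{"plan":{"type":"array","items":{"type":"array","items":{"type":"number"}}}},"required":["plan"]}

```bash
ls; mkdir -p pics; python3 - <<'E'
from cell import env
import cv2,pickle,numpy as np
d={}
for n in("scene","top"):
    c=env.read_camera(n);d[n]=c;cv2.imwrite(f"pics/{n}0.png",c["img"]);print(n,np.round(c["intrinsics"],1).tolist(),np.round(c["R"],3).tolist(),np.round(c["t"]).tolist())
pickle.dump(d,open("c0.pkl","wb"))
print(env.state())
E
```

```text
pics
scene [[390.2, 0.0, 282.5], [0.0, 390.2, 210.3], [0.0, 0.0, 1.0]] [[0.559, 0.829, 0.018], [0.485, -0.309, -0.818], [-0.672, 0.466, -0.575]] [-315.0, -237.0, 1491.0]
top [[534.2, 0.0, 285.3], [0.0, 534.2, 217.0], [0.0, 0.0, 1.0]] [[0.018, -1.0, -0.002], [-0.999, -0.018, -0.05], [0.05, 0.003, -0.999]] [-49.0, 590.0, 1703.0]
{'t': 0.1, 'joints': array([ 1.12740596e+00,  4.91487206e-01,  1.55937239e+00, -9.51121065e-06,
        1.09169530e+00, -1.05657486e-01]), 'qvel': array([ 1.19384337e-03, -3.21453228e-03, -2.26880450e-03,  2.95172751e-05,
        4.12674599e-04, -6.75224996e-04]), 'tau': array([ 2.26293378e-03, -6.13624907e+01, -2.58604968e+01,  6.93524326e-02,
        4.69810353e-02, -3.83237250e-05]), 'eef_pos': array([207.0188459 , 589.50045934, 214.13323522]), 'tcp_rot': array([-3.14063488e+00, -9.30904508e-05,  2.80386412e+00]), 'ft_force': array([0.07456709, 0.10823256, 0.25268062]), 'moment': array([-0.01120521, -0.01954275,  0.05140102]), 'opening': 0.9988563469923506}
```

View pics/top0.png

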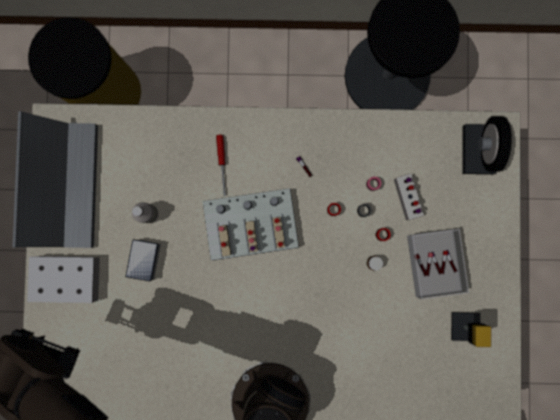

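View pics/scene0.png

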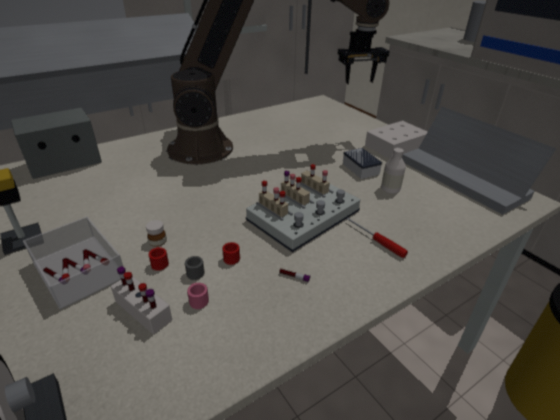

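Top view: the dock is near (252,225), with its latches near (222,209), (250,205) and (275,201). Ring candidates are red (335,209), red (383,234), pink (374,184) and grey (364,210). Only the grey one fits. I'll confirm in an enlarged crop.

```bash
cat > h.py <<'E'
import numpy as np,pickle,cv2
def ray(c,uv,z):
    K,R,t=(np.array(c[k]) for k in("intrinsics","R","t"))
    o=-R.T@t; d=R.T@np.linalg.inv(K)@np.array([uv[0],uv[1],1.]); return o+d*(z-o[2])/d[2]
def proj(c,X):
    K,R,t=(np.array(c[k]) for k in("intrinsics","R","t"))
    p=K@(R@np.array(X,float)+t); return p[:2]/p[2]
E
python3 - <<'E'
from h import *
d=pickle.load(open("c0.pkl","rb"))
a=d["top"]["img"][175:270,195:400]; a=cv2.resize(a,None,fx=3.9,fy=3.9,interpolation=cv2.INTER_CUBIC)
b=d["scene"]["img"][160:310,140:370]; b=cv2.resize(b,(800,522),interpolation=cv2.INTER_CUBIC)
a=cv2.convertScaleAbs(a,alpha=1.4)
cv2.imwrite("pics/topc.png",a);cv2.imwrite("pics/scc.png",b)
E
```

```text
(no output)
```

View pics/topc.png

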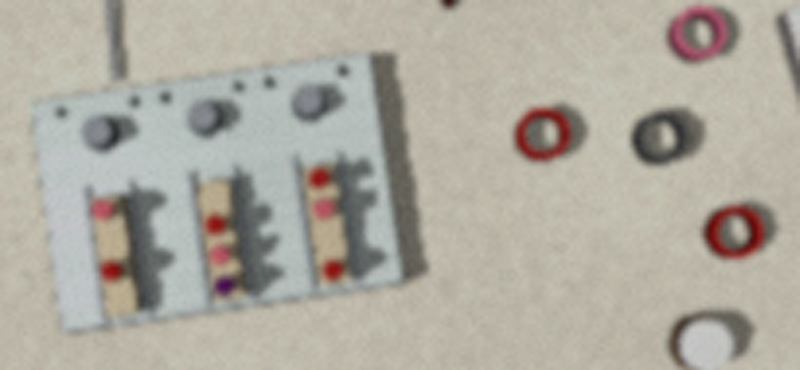

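View pics/scc.png

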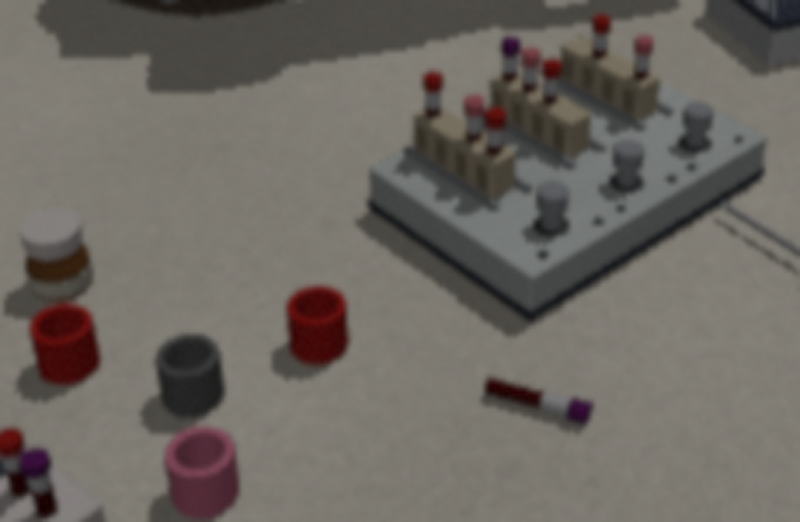

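The crops confirm the collar: the dark grey ring at top pixel (364,210), between red (335,209), red (383,234) and pink (374,184). Next I'll cast rays for the positions.

```bash
python3 - <<'E'
from h import *
from scipy.optimize import least_squares
d=pickle.load(open("c0.pkl","rb"))
T=lambda x,y:(195+(x+.5)/3.9-.5,175+(y+.5)/3.9-.5)
S=lambda x,y:(140+(x+.5)/3.478-.5,160+(y+.5)/3.48-.5)
top,sc=d["top"],d["scene"]
cor={(95,140):(33,103),(95,-140):(370,55),(-95,-140):(403,283),(-95,140):(64,333)}
P=[(k,ray(top,T(*v),45)[:2]) for k,v in cor.items()]
for k,v in zip([(95,140),(95,-140),(-95,-140)],[(766,143),(532,283),(370,172)]):
    print(k,"top",np.round(dict(P)[k]),"scene",np.round(ray(sc,S(*v),45)[:2]))
def f(p,P):
    c,s=np.cos(p[2]),np.sin(p[2]);return np.ravel([np.array([[c,-s],[s,c]])@k+p[:2]-v for k,v in P])
lt=[(85,102,130,697,109),(0,207,116,628,149),(-85,311,101,552,190)]
for y,a,b,c_,d_ in lt:
    print("latch",y,np.round(ray(top,T(a,b),79)),np.round(ray(sc,S(c_,d_),79)))
r=least_squares(f,[580,60,0.1],args=(P,));print(r.x,np.round(r.fun,1))
L=[((60,y),(ray(top,T(a,b),79)[:2]+ray(sc,S(c_,d_),79)[:2])/2) for y,a,b,c_,d_ in lt]
r2=least_squares(f,r.x,args=(P+L,));print(r2.x,np.round(r2.fun,1))
c,s=np.cos(r2.x[2]),np.sin(r2.x[2])
for y in(85,0,-85):print(y,np.round(r2.x[:2]+[c*60-s*y,s*60+c*y],1))
print("collar",ray(top,T(658,137),40),ray(sc,S(189,354),40))
for n,v in dict(red1=(543,133),red2=(735,231),pink=(699,33),jar=(706,341)).items():print(n,np.round(ray(top,T(*v),40)))
E
```

```text
(95, 140) top [635. 223.] scene [644. 216.]
(95, -140) top [679. -50.] scene [688. -54.]
(-95, -140) top [495. -80.] scene [504. -83.]
latch 85 [612. 162.  79.] [612. 164.  79.]
latch 0 [625.  79.  79.] [627.  79.  79.]
latch -85 [638.  -3.  79.] [640.  -3.  79.]
[5.64570292e+02 7.18293893e+01 1.61813384e-01] [ 0.8  2.2  1.8 -1.5 -1.4 -2.1 -1.2  1.4]
[5.65329095e+02 7.10894073e+01 1.60212120e-01] [ 1.8  1.3  2.4 -2.4 -0.9 -2.7 -0.2  0.9 -0.8  1.6 -1.4  1.5 -0.8 -0.1]
85 [611.  164.6]
0 [624.6  80.7]
-85 [638.1  -3.3]
collar [ 616.98754387 -284.77041666   40.        ] [ 618.48252275 -288.72558515   40.        ]
red1 [ 619. -191.   40.]
red2 [ 542. -348.   40.]
pink [ 702. -317.   40.]
jar [ 452. -325.   40.]
```

Request:
{"fn": "servo_tool", "kwargs": {"plan": [[-0.0327,-0.0167,0,0,0,0,0],[-0.0327,-0.0167,0,0,0,0,0],[-0.0327,-0.0167,0,0,0,0,0],[-0.0327,-0.0167,0,0,0,0,0],[-0.0327,-0.0167,0,0,0,0,0],[-0.0327,-0.0167,0,0,0,0,0],[-0.0327,-0.0167,0,0,0,0,0],[-0.0327,-0.0167,0,0,0,0,0]]}}

```text
t: 0.77
eef_pos: [411.9, 372.2, 211.1]
tcp_rot: [-3.137, -0.003, 2.815]
ft_force: [0.3, 1.1, -0.1]
opening: 0.494
```

Request:
{"fn": "servo_tool", "kwargs": {"plan": [[-0.033,-0.0172,0.006,0,0,0,0],[-0.033,-0.0172,0.006,0,0,0,0],[-0.033,-0.0172,0.006,0,0,0,0],[-0.033,-0.0172,0.01,0,0,0,0],[-0.033,-0.0172,0.015,0,0,0,0],[-0.033,-0.0172,0.015,0,0,0,0],[-0.033,-0.0172,0.015,0,0,0,0],[-0.02,-0.01,0.015,0,0,0,0]]}}

```text
t: 1.43
eef_pos: [617.0, 154.6, 121.9]
tcp_rot: [-3.14, 0.001, 2.813]
ft_force: [-0.1, 0.4, 0.1]
opening: 0.006
```

Request:
{"fn": "servo_tool", "kwargs": {"plan": [[0,0,0,0,0,0,0],[0,0,0,0,0,0,0]]}}

```text
t: 1.6
eef_pos: [618.4, 150.2, 117.5]
tcp_rot: [-3.137, -0.004, 2.808]
ft_force: [-0.3, -0.3, -0.4]
opening: 0.006
```

Request:
{"fn": "servo_tool", "kwargs": {"plan": [[0.01,0.01,0.008,0,0,0,0],[0.001,0.001,0.008,0,0,0,0],[0,0,0.006,0,0,0,0],[0,0,0,0,0,0,0],[0,0,0,0,0,0,0]]}}

```text
t: 2.02
eef_pos: [608.2, 169.0, 94.8]
tcp_rot: [-3.137, -0.004, 2.811]
ft_force: [-0.1, 0.2, 0.2]
opening: 0.007
```

```bash
python3 - <<'E'
from cell import env
from h import *
a=[]
for n,w in(("scene",1.4),("top",2)):
    c=env.read_camera(n);p=proj(c,[612,163,85]);x,y=int(p[0])-30,int(p[1])-30
    cr=c["img"][y:y+60,x:x+60];print(n,x,y,p);a.append(cv2.convertScaleAbs(cv2.resize(cr,(400,400),interpolation=cv2.INTER_CUBIC),alpha=w))
cv2.imwrite("pics/l.png",np.hstack(a));s=env.state();print(s["eef_pos"],s["tcp_rot"],s["ft_force"])
E
```

```text
scene 310 159 [340.15863913 189.28335279]
top 190 177 [220.34522881 207.79557404]
[608.49915071 168.66500506  95.07060169] [-3.13757882 -0.00385526  2.81095804] [-0.52090813  0.28383085  0.22914328]
```

View pics/l.png

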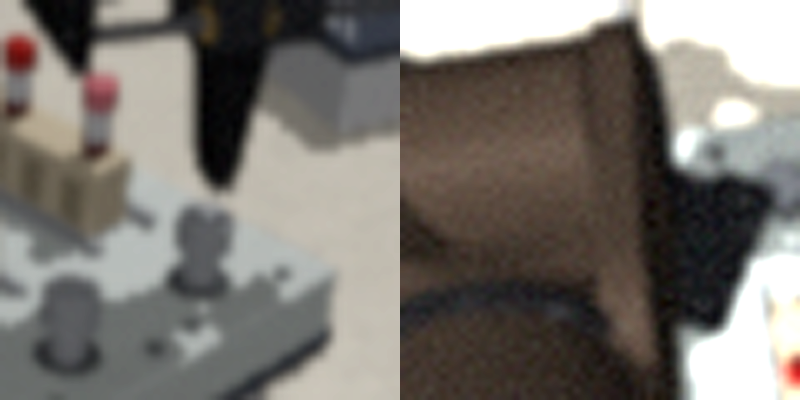

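The scene crop shows the shut fingertip at (220,188), just above and slightly right of the left button's top at (205,212). I'll correct sideways and go down.

Request:
{"fn": "servo_tool", "kwargs": {"plan": [[-0.005,-0.0035,0.005,0,0,0,0],[0,0,0.003,0,0,0,0],[0,0,0,0,0,0,0],[0,0,0,0,0,0,0]]}}

```text
t: 2.45
eef_pos: [613.0, 163.2, 87.4]
tcp_rot: [-3.139, -0.002, 2.811]
ft_force: [0.1, -0.5, -0.3]
opening: 0.005
```

Request:
{"fn": "servo_tool", "kwargs": {"plan": [[0,0,0.002,0,0,0,0],[0,0,0.001,0,0,0,0],[0,0,0.001,0,0,0,0],[0,0,0,0,0,0,0]]}}

```text
t: 2.78
eef_pos: [613.2, 162.8, 83.1]
tcp_rot: [-3.139, -0.002, 2.81]
ft_force: [0.6, 0.6, -0.2]
opening: 0.004
```

Request:
{"fn": "servo_tool", "kwargs": {"plan": [[0,0,0.001,0,0,0,0],[0,0,0.001,0,0,0,0],[0,0,0.001,0,0,0,0],[0,0,0.0005,0,0,0,0]]}}

```text
t: 3.12
eef_pos: [613.2, 162.9, 79.4]
tcp_rot: [-3.139, -0.002, 2.811]
ft_force: [-0.2, 0.3, 0.1]
opening: 0.005
```

Request:
{"fn": "servo_tool", "kwargs": {"plan": [[0,0,0.0006,0,0,0,0],[0,0,0.0006,0,0,0,0]]}}

```text
t: 3.28
eef_pos: [613.2, 162.9, 78.3]
tcp_rot: [-3.139, -0.001, 2.811]
ft_force: [-1.7, -0.5, 2.9]
opening: 0.004
```

Request:
{"fn": "servo_tool", "kwargs": {"plan": [[0,0,0.0006,0,0,0,0]]}}

```text
t: 3.37
eef_pos: [613.3, 162.9, 77.9]
tcp_rot: [-3.139, -0.001, 2.811]
ft_force: [-1.2, -0.6, 3.1]
opening: 0.008
```

Request:
{"fn": "servo_tool", "kwargs": {"plan": [[0,0,0.0006,0,0,0,0]]}}

```text
t: 3.45
eef_pos: [613.3, 162.9, 77.5]
tcp_rot: [-3.139, -0.001, 2.811]
ft_force: [-1.4, -1.5, 4.1]
opening: 0.005
```

Request:
{"fn": "servo_tool", "kwargs": {"plan": [[0,0,0.0006,0,0,0,0]]}}

```text
t: 3.53
eef_pos: [613.3, 162.9, 77.0]
tcp_rot: [-3.139, -0.001, 2.811]
ft_force: [-1.4, -0.8, 5.1]
opening: 0.008
```

Request:
{"fn": "servo_tool", "kwargs": {"plan": [[0,0,0.0008,0,0,0,0],[0,0,0.0008,0,0,0,0]]}}

```text
t: 3.7
eef_pos: [613.3, 162.9, 75.9]
tcp_rot: [-3.139, -0.001, 2.811]
ft_force: [-1.4, -0.4, 6.4]
opening: 0.005
```

Request:
{"fn": "servo_tool", "kwargs": {"plan": [[0,0,0.0008,0,0,0,0],[0,0,0.0008,0,0,0,0]]}}

```text
t: 3.87
eef_pos: [613.3, 162.9, 74.7]
tcp_rot: [-3.139, -0.0, 2.811]
ft_force: [-2.1, -0.5, 6.9]
opening: 0.004
```

Force is levelling off at 7 N 4 mm down, so this latch is good. I'll carry on to the click, about 65 mm TCP height.

Request:
{"fn": "servo_tool", "kwargs": {"plan": [[0,0,0.001,0,0,0,0],[0,0,0.001,0,0,0,0],[0,0,0.001,0,0,0,0],[0,0,0.001,0,0,0,0]]}}

```text
t: 4.2
eef_pos: [613.3, 162.9, 72.0]
tcp_rot: [-3.14, 0.0, 2.811]
ft_force: [-2.9, -0.7, 7.0]
opening: 0.007
```

Request:
{"fn": "servo_tool", "kwargs": {"plan": [[0,0,0.001,0,0,0,0],[0,0,0.001,0,0,0,0],[0,0,0.001,0,0,0,0],[0,0,0.001,0,0,0,0]]}}

```text
t: 4.53
eef_pos: [613.3, 162.9, 68.9]
tcp_rot: [-3.14, 0.001, 2.811]
ft_force: [-1.6, -0.5, 4.4]
opening: 0.002
```

Request:
{"fn": "servo_tool", "kwargs": {"plan": [[0,0,0.001,0,0,0,0],[0,0,0.001,0,0,0,0],[0,0,0.001,0,0,0,0]]}}

```text
t: 4.78
eef_pos: [613.2, 162.9, 65.6]
tcp_rot: [-3.14, 0.001, 2.811]
ft_force: [-0.1, -0.4, -0.3]
opening: 0.007
```

Request:
{"fn": "servo_tool", "kwargs": {"plan": [[0,0,0.0006,0,0,0,0],[0,0,0.0006,0,0,0,0]]}}

```text
t: 4.95
eef_pos: [613.2, 162.9, 63.7]
tcp_rot: [-3.14, 0.001, 2.811]
ft_force: [0.6, -1.1, 0.4]
opening: 0.006
```

Request:
{"fn": "servo_tool", "kwargs": {"plan": [[0,0,0.0005,0,0,0,0]]}}

```text
t: 5.03
eef_pos: [613.1, 162.9, 62.8]
tcp_rot: [-3.14, 0.0, 2.811]
ft_force: [-0.4, 0.2, 1.8]
opening: 0.001
```

Left latch clicked: force fell to 0 at 65.6 mm, and contact at 62.8 mm is the lower stop. Now lift and move to the middle.

Request:
{"fn": "servo_tool", "kwargs": {"plan": [[0,0,-0.01,0,0,0,0],[0,0,-0.02,0,0,0,0],[-0.0128,-0.025,0,0,0,0,0],[-0.0128,-0.025,0,0,0,0,0],[-0.0128,-0.025,0,0,0,0,0],[0,0,0,0,0,0,0],[0,0,0,0,0,0,0]]}}

```text
t: 5.62
eef_pos: [626.2, 77.6, 97.9]
tcp_rot: [-3.14, 0.002, 2.813]
ft_force: [0.1, 0.4, -0.9]
opening: 0.004
```

Request:
{"fn": "servo_tool", "kwargs": {"plan": [[0.0014,0.002,0.005,0,0,0,0],[0,0,0.005,0,0,0,0],[0,0,0.002,0,0,0,0],[0,0,0.001,0,0,0,0],[0,0,0,0,0,0,0]]}}

```text
t: 6.03
eef_pos: [625.0, 82.9, 84.2]
tcp_rot: [-3.14, 0.002, 2.815]
ft_force: [0.4, 0.3, -0.9]
opening: 0.003
```

Request:
{"fn": "servo_tool", "kwargs": {"plan": [[0,0,0.001,0,0,0,0],[0,0,0.001,0,0,0,0],[0,0,0,0,0,0,0]]}}

```text
t: 6.28
eef_pos: [624.7, 84.1, 81.6]
tcp_rot: [-3.14, 0.002, 2.817]
ft_force: [0.2, 0.9, 0.6]
opening: 0.004
```

Request:
{"fn": "servo_tool", "kwargs": {"plan": [[-0.002,-0.003,0,0,0,0,0],[0,0,0,0,0,0,0],[0,0,0,0,0,0,0]]}}

```text
t: 6.53
eef_pos: [625.8, 80.4, 81.7]
tcp_rot: [-3.14, 0.002, 2.817]
ft_force: [-0.7, -0.3, -0.4]
opening: 0.001
```

Request:
{"fn": "servo_tool", "kwargs": {"plan": [[0,0,0.0006,0,0,0,0],[0,0,0.0006,0,0,0,0]]}}

```text
t: 6.7
eef_pos: [626.0, 80.1, 80.7]
tcp_rot: [-3.14, 0.002, 2.817]
ft_force: [0.5, -0.3, 0.7]
opening: 0.002
```

Request:
{"fn": "servo_tool", "kwargs": {"plan": [[0,0,0.0006,0,0,0,0]]}}

```text
t: 6.78
eef_pos: [626.0, 80.0, 80.1]
tcp_rot: [-3.14, 0.002, 2.817]
ft_force: [-0.8, -0.0, -1.6]
opening: 0.007
```

Request:
{"fn": "servo_tool", "kwargs": {"plan": [[0,0,0.0006,0,0,0,0],[0,0,0.0006,0,0,0,0]]}}

```text
t: 6.95
eef_pos: [626.1, 80.0, 79.0]
tcp_rot: [-3.14, 0.003, 2.817]
ft_force: [-1.5, 0.2, 5.7]
opening: -0.0
```

Request:
{"fn": "servo_tool", "kwargs": {"plan": [[0,0,0.0006,0,0,0,0]]}}

```text
t: 7.03
eef_pos: [626.2, 80.0, 78.8]
tcp_rot: [-3.14, 0.003, 2.817]
ft_force: [-1.3, -0.9, 6.7]
opening: 0.008
```

Request:
{"fn": "servo_tool", "kwargs": {"plan": [[0,0,0.0005,0,0,0,0]]}}

```text
t: 7.12
eef_pos: [626.2, 80.0, 78.7]
tcp_rot: [-3.141, 0.003, 2.817]
ft_force: [-2.6, -1.5, 5.8]
opening: 0.006
```

Request:
{"fn": "servo_tool", "kwargs": {"plan": [[0,0,0.0008,0,0,0,0],[0,0,0.0008,0,0,0,0]]}}

```text
t: 7.28
eef_pos: [626.2, 80.0, 78.4]
tcp_rot: [-3.141, 0.004, 2.817]
ft_force: [-1.7, -1.0, 7.5]
opening: 0.001
```

Request:
{"fn": "servo_tool", "kwargs": {"plan": [[0,0,0.0009,0,0,0,0]]}}

```text
t: 7.37
eef_pos: [626.2, 80.0, 78.2]
tcp_rot: [-3.141, 0.004, 2.817]
ft_force: [-3.7, -0.7, 9.4]
opening: 0.005
```

Request:
{"fn": "servo_tool", "kwargs": {"plan": [[0,0,0.001,0,0,0,0]]}}

```text
t: 7.45
eef_pos: [626.3, 80.0, 78.0]
tcp_rot: [-3.141, 0.004, 2.817]
ft_force: [-2.6, 0.0, 9.9]
opening: 0.007
```

Request:
{"fn": "servo_tool", "kwargs": {"plan": [[0,0,0.001,0,0,0,0]]}}

```text
t: 7.53
eef_pos: [626.3, 80.0, 77.9]
tcp_rot: [-3.141, 0.005, 2.817]
ft_force: [-5.0, -0.8, 10.8]
opening: 0.005
```

Request:
{"fn": "servo_tool", "kwargs": {"plan": [[0,0,0.0011,0,0,0,0],[0,0,0.0011,0,0,0,0]]}}

```text
t: 7.7
eef_pos: [626.3, 80.0, 77.6]
tcp_rot: [-3.141, 0.006, 2.817]
ft_force: [-3.7, 0.2, 10.6]
opening: 0.007
```

Request:
{"fn": "servo_tool", "kwargs": {"plan": [[0,0,0.001,0,0,0,0],[0,0,0.001,0,0,0,0]]}}

```text
t: 7.87
eef_pos: [626.3, 80.0, 77.7]
tcp_rot: [-3.141, 0.007, 2.818]
ft_force: [-3.7, -0.1, 12.0]
opening: 0.007
```

Request:
{"fn": "servo_tool", "kwargs": {"plan": [[0,0,0.0011,0,0,0,0],[0,0,0.0011,0,0,0,0]]}}

```text
t: 8.03
eef_pos: [626.3, 80.0, 77.6]
tcp_rot: [3.142, 0.008, 2.818]
ft_force: [-3.9, -0.4, 10.9]
opening: 0.005
```

Request:
{"fn": "servo_tool", "kwargs": {"plan": [[0,0,0.0011,0,0,0,0],[0,0,0.0011,0,0,0,0]]}}

```text
t: 8.2
eef_pos: [626.3, 80.0, 77.6]
tcp_rot: [3.141, 0.009, 2.818]
ft_force: [-5.1, 0.4, 11.7]
opening: 0.004
```

Request:
{"fn": "servo_tool", "kwargs": {"plan": [[0,0,0.0012,0,0,0,0],[0,0,0.0012,0,0,0,0]]}}

```text
t: 8.37
eef_pos: [626.3, 80.0, 77.4]
tcp_rot: [3.141, 0.01, 2.818]
ft_force: [-3.7, -1.0, 11.8]
opening: 0.007
```

Request:
{"fn": "servo_tool", "kwargs": {"plan": [[0,0,-0.003,0,0,0,0],[0,0,-0.015,0,0,0,0],[-0.0127,-0.0247,0,0,-0.5,0,0],[-0.0127,-0.0247,0,0,0,0,0],[-0.0127,-0.0247,0,0,0,0,0],[0,0,0,0,0,0,0],[0,0,0,0,0,0,0],[0,0,0,0,0,0,0]]}}

```text
t: 9.03
eef_pos: [639.2, -4.3, 97.7]
tcp_rot: [3.141, 0.021, 2.82]
ft_force: [-0.6, 0.3, 0.3]
opening: 0.003
```

Request:
{"fn": "servo_tool", "kwargs": {"plan": [[0.001,0.001,0.005,0,1.2,0,0],[0,0,0.005,0,0,0,0],[0,0,0.002,0,0,0,0],[0,0,0.001,0,0,0,0],[0,0,0,0,0,0,0],[0,0,0,0,0,0,0]]}}

```text
t: 9.53
eef_pos: [637.8, 0.8, 82.2]
tcp_rot: [3.141, -0.004, 2.824]
ft_force: [-0.5, -0.2, -0.4]
opening: 0.009
```

Request:
{"fn": "servo_tool", "kwargs": {"plan": [[-0.002,-0.003,0,0,0,0,0],[0,0,0,0,0,0,0],[0,0,0,0,0,0,0]]}}

```text
t: 9.78
eef_pos: [638.9, -2.5, 82.3]
tcp_rot: [3.141, -0.004, 2.825]
ft_force: [0.1, -0.3, -0.1]
opening: 0.005
```

Request:
{"fn": "servo_tool", "kwargs": {"plan": [[0,0,0.0006,0,0,0,0],[0,0,0.0006,0,0,0,0],[0,0,0.0006,0,0,0,0]]}}

```text
t: 10.03
eef_pos: [639.1, -2.8, 80.9]
tcp_rot: [3.141, -0.003, 2.824]
ft_force: [-0.3, 0.6, 0.2]
opening: 0.004
```

Request:
{"fn": "servo_tool", "kwargs": {"plan": [[0,0,0.0006,0,0,0,0],[0,0,0.0006,0,0,0,0]]}}

```text
t: 10.2
eef_pos: [639.1, -2.8, 79.6]
tcp_rot: [3.141, -0.003, 2.824]
ft_force: [0.7, -0.3, 0.3]
opening: 0.006
```

Request:
{"fn": "servo_tool", "kwargs": {"plan": [[0,0,0.0006,0,0,0,0]]}}

```text
t: 10.28
eef_pos: [639.1, -2.9, 79.0]
tcp_rot: [3.141, -0.003, 2.824]
ft_force: [-0.7, -0.4, 1.6]
opening: 0.003
```

Request:
{"fn": "servo_tool", "kwargs": {"plan": [[0,0,0.0006,0,0,0,0],[0,0,0.0006,0,0,0,0]]}}

```text
t: 10.45
eef_pos: [639.1, -2.9, 78.0]
tcp_rot: [3.141, -0.003, 2.824]
ft_force: [-0.5, 0.1, 3.5]
opening: 0.004
```

Request:
{"fn": "servo_tool", "kwargs": {"plan": [[0,0,0.0006,0,0,0,0],[0,0,0.0006,0,0,0,0]]}}

```text
t: 10.62
eef_pos: [639.2, -2.8, 77.1]
tcp_rot: [3.141, -0.003, 2.824]
ft_force: [-0.5, 0.9, 3.8]
opening: 0.001
```

Request:
{"fn": "servo_tool", "kwargs": {"plan": [[0,0,0.0007,0,0,0,0],[0,0,0.0007,0,0,0,0],[0,0,0.0007,0,0,0,0]]}}

```text
t: 10.87
eef_pos: [639.2, -2.9, 75.5]
tcp_rot: [3.141, -0.002, 2.824]
ft_force: [-1.7, 0.4, 5.4]
opening: 0.004
```

Request:
{"fn": "servo_tool", "kwargs": {"plan": [[0,0,0.001,0,0,0,0],[0,0,0.001,0,0,0,0],[0,0,0.001,0,0,0,0],[0,0,0.001,0,0,0,0]]}}

```text
t: 11.2
eef_pos: [639.2, -2.8, 72.4]
tcp_rot: [3.141, -0.002, 2.825]
ft_force: [-3.0, -0.3, 6.6]
opening: 0.0
```

Request:
{"fn": "servo_tool", "kwargs": {"plan": [[0,0,0.001,0,0,0,0],[0,0,0.001,0,0,0,0],[0,0,0.001,0,0,0,0],[0,0,0.001,0,0,0,0]]}}

```text
t: 11.53
eef_pos: [639.2, -2.8, 69.3]
tcp_rot: [3.141, -0.001, 2.825]
ft_force: [-1.2, 0.7, 5.1]
opening: 0.005
```

Request:
{"fn": "servo_tool", "kwargs": {"plan": [[0,0,0.001,0,0,0,0],[0,0,0.001,0,0,0,0],[0,0,0.001,0,0,0,0]]}}

```text
t: 11.78
eef_pos: [639.1, -2.8, 66.0]
tcp_rot: [3.141, -0.001, 2.825]
ft_force: [1.0, -0.7, 0.1]
opening: 0.006
```

Request:
{"fn": "servo_tool", "kwargs": {"plan": [[0,0,0.0006,0,0,0,0],[0,0,0.0006,0,0,0,0]]}}

```text
t: 11.95
eef_pos: [639.0, -2.8, 63.9]
tcp_rot: [3.141, -0.001, 2.825]
ft_force: [0.1, 0.3, -0.5]
opening: 0.007
```

Request:
{"fn": "servo_tool", "kwargs": {"plan": [[0,0,0.0004,0,0,0,0]]}}

```text
t: 12.03
eef_pos: [639.0, -2.8, 63.2]
tcp_rot: [3.141, -0.002, 2.824]
ft_force: [-0.2, -0.8, 0.6]
opening: 0.002
```

Request:
{"fn": "servo_tool", "kwargs": {"plan": [[0,0,0.0004,0,0,0,0]]}}

```text
t: 12.12
eef_pos: [639.1, -2.8, 62.7]
tcp_rot: [3.141, -0.002, 2.824]
ft_force: [-1.6, 1.0, 9.1]
opening: 0.007
```

Right latch clicked, with 9 N on its stop, so the middle one is stiff. Now lift and go to the collar.

Request:
{"fn": "servo_tool", "kwargs": {"plan": [[0,0,-0.01,0,0,0,0],[0,0,-0.035,0,0,0,0],[0,0,-0.04,0,0,0,0],[-0.0076,-0.0307,-0.01,0,0,0,75],[-0.0076,-0.0307,0,0,0,0,75],[-0.0076,-0.0307,0,0,0,0,75],[-0.0076,-0.0307,0,0,0,0,75],[-0.0076,-0.0307,0,0,0,0,75]]}}

```text
t: 12.78
eef_pos: [628.1, -160.2, 167.3]
tcp_rot: [3.141, 0.001, 2.834]
ft_force: [-0.0, -0.0, -0.7]
opening: 0.299
```

Request:
{"fn": "servo_tool", "kwargs": {"plan": [[-0.0076,-0.0307,0,0,0,0,75],[-0.0076,-0.0307,0,0,0,0,75],[-0.0076,-0.0307,0,0,0,0,75],[-0.004,-0.015,0,0,0,0,75],[0,0,0,0,0,0,75],[0,0,0,0,0,0,75],[0,0,0,0,0,0,75]]}}

```text
t: 13.37
eef_pos: [619.1, -280.8, 171.9]
tcp_rot: [-3.141, 0.005, 2.828]
ft_force: [-0.8, -0.9, -1.1]
opening: 0.738
```

Request:
{"fn": "servo_tool", "kwargs": {"plan": [[0,-0.005,0.02,0,0,6.5,75],[0,0,0.02,0,0,6.5,75],[0,0,0.02,0,0,6.5,75],[0,0,0.02,0,0,6.5,75],[0,0,0,0,0,0,75],[0,0,0,0,0,0,75],[0,0,0,0,0,0,75]]}}

```text
t: 13.95
eef_pos: [621.2, -275.2, 93.0]
tcp_rot: [3.138, 0.007, 2.371]
ft_force: [0.6, -0.2, -0.4]
opening: 0.749
```

```bash
python3 - <<'E'
from cell import env
from h import *
a=[]
for n,w in(("scene",1.4),("top",2)):
    c=env.read_camera(n);p=proj(c,[617,-286,50]);x,y=int(p[0])-40,int(p[1])-40
    cr=c["img"][y:y+80,x:x+80];print(n,x,y,p,proj(c,[617.5,-287,40]));a.append(cv2.convertScaleAbs(cv2.resize(cr,(400,400),interpolation=cv2.INTER_CUBIC),alpha=w))
cv2.imwrite("pics/col.png",np.hstack(a));s=env.state();print(s["eef_pos"],s["tcp_rot"],s["ft_force"])
E
```

```text
scene 154 217 [194.33519995 257.40527022] [194.50057483 260.85741563]
top 324 169 [364.19359911 209.55896597] [364.05163554 209.60791333]
[ 621.49738579 -275.82704099   93.74265334] [3.13745578 0.00826565 2.36952803] [-0.39597144 -0.17438528 -0.29439731]
```

View pics/col.png

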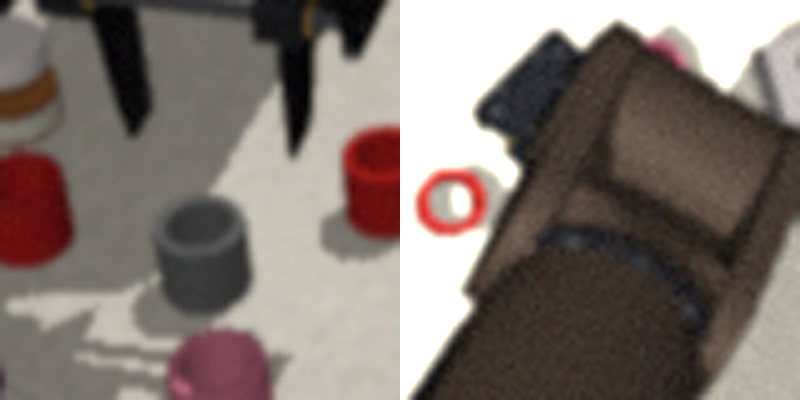

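Request:
{"fn": "servo_tool", "kwargs": {"plan": [[-0.0045,-0.01,0.015,0,0.4,0,75],[0,0,0.015,0,0,0,75],[0,0,0,0,0,0,75],[0,0,0,0,0,0,75]]}}

```text
t: 14.38
eef_pos: [618.7, -288.6, 65.0]
tcp_rot: [3.136, 0.006, 2.376]
ft_force: [-0.5, -0.4, 1.5]
opening: 0.753
```

Request:
{"fn": "servo_tool", "kwargs": {"plan": [[0.0015,0,0.015,0,0,0,75],[0,0,0.015,0,0,0,75],[0,0,0.01,0,0,0,75],[0,0,0.004,0,0,0,75],[0,0,0,0,0,0,75],[0,0,0,0,0,0,75]]}}

```text
t: 14.88
eef_pos: [618.7, -290.5, 22.1]
tcp_rot: [3.135, 0.01, 2.377]
ft_force: [0.8, 0.2, -0.4]
opening: 0.751
```

Request:
{"fn": "servo_tool", "kwargs": {"plan": [[0.003,0.0015,0.004,0,0.5,0,75],[0,0,0.003,0,0,0,75],[0,0,0,0,0,0,75],[0,0,0,0,0,0,75]]}}

```text
t: 15.22
eef_pos: [618.3, -287.5, 16.5]
tcp_rot: [3.135, 0.003, 2.377]
ft_force: [1.0, 0.6, -0.3]
opening: 0.748
```

```bash
python3 - <<'E'
from cell import env
from h import *
c=env.read_camera("scene");p=proj(c,[617,-286,40]);x,y=int(p[0])-30,int(p[1])-35
cv2.imwrite("pics/col2.png",cv2.convertScaleAbs(cv2.resize(c["img"][y:y+60,x:x+60],(480,480),interpolation=cv2.INTER_CUBIC),alpha=1.6));s=env.state();print(x,y,s["eef_pos"],s["tcp_rot"],s["ft_force"])
E
```

```text
164 225 [ 618.34150034 -287.48384032   16.54508109] [3.13475557e+00 2.60493636e-03 2.37715644e+00] [-0.97393535 -0.73688649  0.60679315]
```

View pics/col2.png

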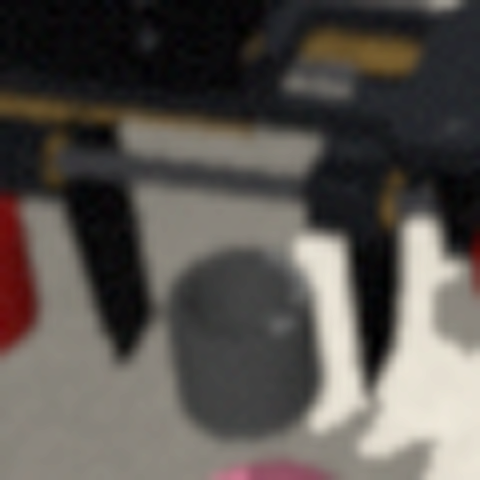

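The fingers straddle the grey collar evenly: tips at (120,355) and (372,385), collar axis near column 247. I'll lower slightly and close.

Request:
{"fn": "servo_tool", "kwargs": {"plan": [[0,0,0.003,0,0,0,75],[0,0,0,0,0,0,75],[0,0,0,0,0,0,40],[0,0,0,0,0,0,40],[0,0,0,0,0,0,40],[0,0,0,0,0,0,40]]}}

```text
t: 15.77
eef_pos: [618.5, -287.5, 13.8]
tcp_rot: [3.135, 0.003, 2.377]
ft_force: [-0.0, 0.5, -0.6]
opening: 0.525
```

Request:
{"fn": "servo_tool", "kwargs": {"plan": [[0,0,0,0,0,0,40],[0,0,0,0,0,0,40],[0,0,0,0,0,0,40],[0,0,0,0,0,0,40]]}}

```text
t: 16.1
eef_pos: [618.5, -287.6, 13.8]
tcp_rot: [3.135, 0.003, 2.377]
ft_force: [-0.1, 0.4, -0.4]
opening: 0.463
```

Gripped: opening 0.463 × 95 = 44 mm. Now lift and carry it to the middle latch.

Request:
{"fn": "servo_tool", "kwargs": {"plan": [[0,0,-0.01,0,0,0,35],[0,0,-0.025,0,0,0,35],[0,0,-0.035,0,0,0,35],[0,0,-0.035,0,0,0,35],[0.01,0.01,-0.015,0,0,0,35],[0.0207,0.0225,0,0,0,0,35],[0.0207,0.0225,0,0,0,0,35],[0.0207,0.0225,0,0,0,0,35]]}}

```text
t: 16.77
eef_pos: [618.6, -184.6, 144.0]
tcp_rot: [3.134, 0.005, 2.37]
ft_force: [0.2, 1.0, 0.2]
opening: 0.465
```

Request:
{"fn": "servo_tool", "kwargs": {"plan": [[0.0207,0.0225,0,0,0,0,35],[0.0207,0.0225,0,0,0,0,35],[0.0207,0.0225,0,0,0,0,35],[0.0207,0.0225,0,0,0,0,35],[0.0207,0.0225,0,0,0,0,35],[0.0207,0.0225,0,0,0,0,35],[0.015,0.016,0,0,0,0,35],[0,0,0,0,0,0,35]]}}

```text
t: 17.43
eef_pos: [622.8, 35.2, 152.2]
tcp_rot: [3.13, 0.01, 2.372]
ft_force: [0.2, 0.4, -0.4]
opening: 0.462
```

Request:
{"fn": "servo_tool", "kwargs": {"plan": [[0,0,0,0,0,0,35],[0,0,0,0,0,0,35]]}}

```text
t: 17.6
eef_pos: [622.7, 36.2, 153.5]
tcp_rot: [3.13, 0.01, 2.375]
ft_force: [1.0, -0.4, -0.4]
opening: 0.462
```

Request:
{"fn": "servo_tool", "kwargs": {"plan": [[0.014,0.0165,0.01,0.3,0.3,0,35],[0.012,0.014,0.01,0.3,0.3,0,35],[0,0,0.01,0,0,0,35],[0,0,0.005,0,0,0,35],[0,0,0,0,0,0,35],[0,0,0,0,0,0,35],[0,0,0,0,0,0,35]]}}

```text
t: 18.18
eef_pos: [626.5, 69.3, 119.0]
tcp_rot: [3.14, 0.002, 2.367]
ft_force: [0.0, 0.0, -1.1]
opening: 0.461
```

```bash
python3 - <<'E'
from cell import env
from h import *
c=env.read_camera("scene");p=proj(c,[625,80,90]);x,y=int(p[0])-25,int(p[1])-30
s=env.state();print(x,y,s["eef_pos"],s["tcp_rot"],s["ft_force"])
e=s["eef_pos"];z0=e[2]-13.8
for n,X in dict(bottom=[e[0],e[1],z0],top=[e[0],e[1],z0+40],btn=[625.5,80,79]).items():print(n,np.round((proj(c,X)-[x,y]+.5)*10-.5))
cv2.imwrite("pics/pl.png",cv2.convertScaleAbs(cv2.resize(c["img"][y:y+60,x:x+50],(500,600),interpolation=cv2.INTER_CUBIC),alpha=1.6))
E
```

```text
295 168 [626.62775006  69.24026936 119.14783109] [3.13944321e+00 2.20243897e-03 2.36715659e+00] [ 0.82500708 -1.17130746 -0.99513703]
bottom [233. 277.]
top [244. 148.]
btn [255. 345.]
```

View pics/pl.png

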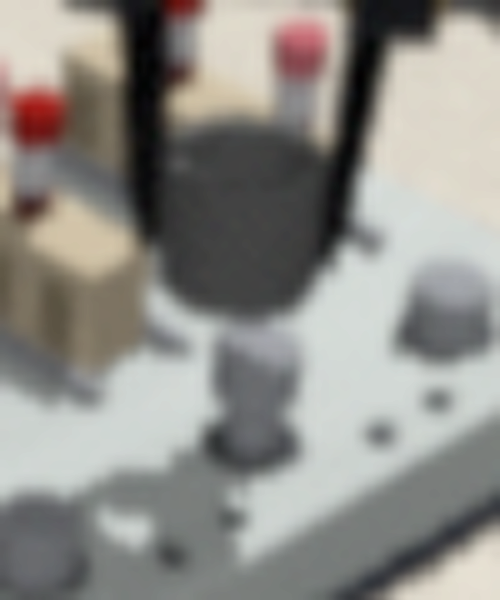

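The collar hangs above the middle button: its bottom rim centre is near (240,272), the button top is at (256,345) as predicted, and the neighbouring buttons are visibly lower. It needs about 10 mm in y, plus the roughly 1 mm offset in the grip.

Request:
{"fn": "servo_tool", "kwargs": {"plan": [[0.0065,0.0063,0.006,0,0,0,35],[0,0,0.006,0,0,0,35],[0,0,0.002,0,0,0,35],[0,0,0,0,0,0,35],[0,0,0,0,0,0,35]]}}

```text
t: 18.65
eef_pos: [626.8, 78.2, 104.7]
tcp_rot: [3.138, 0.003, 2.366]
ft_force: [0.0, -0.6, -1.5]
opening: 0.462
```

Request:
{"fn": "servo_tool", "kwargs": {"plan": [[0.0008,0.0003,0.004,0,0,0,35],[0,0,0.001,0,0,0,35],[0,0,0,0,0,0,35],[0,0,0,0,0,0,35]]}}

```text
t: 18.98
eef_pos: [626.4, 79.1, 99.2]
tcp_rot: [3.138, 0.003, 2.366]
ft_force: [0.3, 0.5, -0.8]
opening: 0.461
```

```bash
python3 - <<'E'
from cell import env
from h import *
c=env.read_camera("scene");p=proj(c,[625,80,90]);x,y=int(p[0])-25,int(p[1])-30
s=env.state();print(x,y,s["eef_pos"],s["tcp_rot"],s["ft_force"])
e=s["eef_pos"];z0=e[2]-13.8
for n,X in dict(bottom=[e[0],e[1],z0],top=[e[0],e[1],z0+40],btn=[625.5,80,79]).items():print(n,np.round((proj(c,X)-[x,y]+.5)*10-.5))
cv2.imwrite("pics/pl2.png",cv2.convertScaleAbs(cv2.resize(c["img"][y:y+60,x:x+50],(500,600),interpolation=cv2.INTER_CUBIC),alpha=2.2))
E
```

```text
295 168 [626.43081129  79.11437251  99.23606279] [3.1382964  0.00341872 2.36615983] [ 0.49824179 -0.26866399 -0.78921278]
bottom [256. 328.]
top [267. 202.]
btn [255. 345.]
```

View pics/pl2.png

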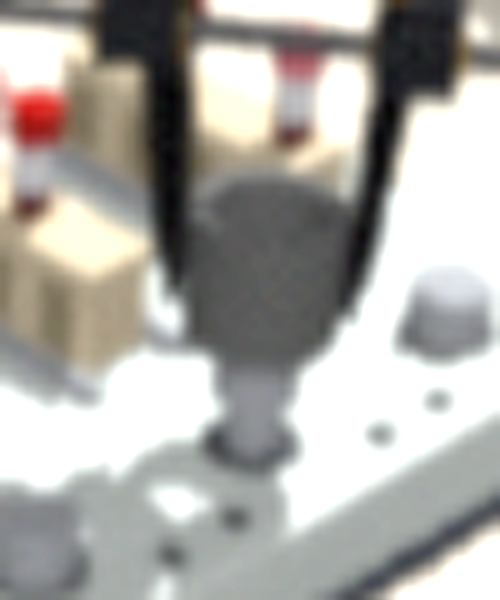

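The collar's bottom centre is about (262,323), the button axis at that height about (256,325), so about 1.5 mm to the right. I'll nudge it and descend slowly.

Request:
{"fn": "servo_tool", "kwargs": {"plan": [[0,-0.001,0.002,0,0,0,35],[0,0,0.002,0,0,0,35],[0,0,0.001,0,0,0,35],[0,0,0,0,0,0,35]]}}

```text
t: 19.37
eef_pos: [625.8, 78.2, 94.0]
tcp_rot: [3.138, 0.004, 2.366]
ft_force: [-0.7, 0.5, -1.0]
opening: 0.459
```

Request:
{"fn": "servo_tool", "kwargs": {"plan": [[0,0,0.001,0,0,0,35],[0,0,0.001,0,0,0,35]]}}

```text
t: 19.53
eef_pos: [625.9, 78.2, 92.0]
tcp_rot: [3.138, 0.004, 2.366]
ft_force: [0.7, 0.9, 0.0]
opening: 0.462
```

Request:
{"fn": "servo_tool", "kwargs": {"plan": [[0,0,0.001,0,0,0,35],[0,0,0.001,0,0,0,35]]}}

```text
t: 19.7
eef_pos: [625.7, 78.6, 90.0]
tcp_rot: [3.138, 0.003, 2.366]
ft_force: [-1.8, 2.9, -1.2]
opening: 0.461
```

Side force (-1.8, 2.9) means the bore is touching the button on one side. I'll yield along it (+tool x).

Request:
{"fn": "servo_tool", "kwargs": {"plan": [[0.0015,0.0003,0,0,0,0,35],[0,0,0,0,0,0,35]]}}

```text
t: 19.87
eef_pos: [624.6, 80.0, 89.6]
tcp_rot: [3.138, 0.003, 2.366]
ft_force: [-0.2, 0.2, -0.5]
opening: 0.462
```

Request:
{"fn": "servo_tool", "kwargs": {"plan": [[0,0,0.001,0,0,0,35],[0,0,0.001,0,0,0,35]]}}

```text
t: 20.03
eef_pos: [624.8, 79.9, 87.7]
tcp_rot: [3.138, 0.004, 2.366]
ft_force: [0.1, 0.6, -1.9]
opening: 0.462
```

Request:
{"fn": "servo_tool", "kwargs": {"plan": [[0,0,0.002,0,0,0,35],[0,0,0.002,0,0,0,35],[0,0,0.002,0,0,0,35],[0,0,0.001,0,0,0,35]]}}

```text
t: 20.37
eef_pos: [625.1, 79.7, 79.9]
tcp_rot: [3.138, 0.004, 2.366]
ft_force: [1.4, 0.0, -1.4]
opening: 0.463
```

Request:
{"fn": "servo_tool", "kwargs": {"plan": [[0,0,0.002,0,0,0,35],[0,0,0.002,0,0,0,35],[0,0,0.002,0,0,0,35],[0,0,0.001,0,0,0,35]]}}

```text
t: 20.7
eef_pos: [625.1, 79.6, 71.9]
tcp_rot: [3.138, 0.004, 2.366]
ft_force: [-0.3, -0.4, -0.5]
opening: 0.464
```

Request:
{"fn": "servo_tool", "kwargs": {"plan": [[0,0,0.002,0,0,0,35],[0,0,0.002,0,0,0,35],[0,0,0.002,0,0,0,35],[0,0,0.001,0,0,0,35]]}}

```text
t: 21.03
eef_pos: [625.1, 79.6, 64.1]
tcp_rot: [3.138, 0.004, 2.366]
ft_force: [-1.2, 0.1, -1.0]
opening: 0.461
```

Request:
{"fn": "servo_tool", "kwargs": {"plan": [[0,0,0.001,0,0,0,35],[0,0,0.001,0,0,0,35]]}}

```text
t: 21.2
eef_pos: [625.1, 79.6, 61.8]
tcp_rot: [3.138, 0.004, 2.366]
ft_force: [0.2, 0.5, -0.6]
opening: 0.459
```

Request:
{"fn": "servo_tool", "kwargs": {"plan": [[0,0,0.001,0,0,0,35],[0,0,0.001,0,0,0,35]]}}

```text
t: 21.37
eef_pos: [625.2, 79.6, 59.7]
tcp_rot: [3.138, 0.004, 2.366]
ft_force: [-0.6, -0.4, -1.7]
opening: 0.464
```

Request:
{"fn": "servo_tool", "kwargs": {"plan": [[0,0,0.0008,0,0,0,35]]}}

```text
t: 21.45
eef_pos: [625.2, 79.6, 58.7]
tcp_rot: [3.138, 0.004, 2.366]
ft_force: [-1.1, 0.7, 3.1]
opening: 0.46
```

Request:
{"fn": "servo_tool", "kwargs": {"plan": [[0,0,0.0006,0,0,0,35]]}}

```text
t: 21.53
eef_pos: [625.2, 79.5, 58.7]
tcp_rot: [3.138, 0.004, 2.366]
ft_force: [-3.6, -0.8, 11.3]
opening: 0.462
```

Request:
{"fn": "servo_tool", "kwargs": {"plan": [[0,0,0.0006,0,0,0,35]]}}

```text
t: 21.62
eef_pos: [625.2, 79.5, 58.7]
tcp_rot: [3.138, 0.004, 2.366]
ft_force: [-2.9, -0.2, 7.1]
opening: 0.462
```

Deck contact is at 58.7 mm, as predicted. Opening partway, then up.

Request:
{"fn": "servo_tool", "kwargs": {"plan": [[0,0,0,0,0,0,62],[0,0,0,0,0,0,62],[0,0,0,0,0,0,62],[0,0,0,0,0,0,62],[0,0,0,0,0,0,62],[0,0,0,0,0,0,62]]}}

```text
t: 22.12
eef_pos: [625.6, 79.6, 59.2]
tcp_rot: [3.137, 0.005, 2.366]
ft_force: [-0.8, 0.2, 0.8]
opening: 0.619
```

Request:
{"fn": "servo_tool", "kwargs": {"plan": [[0,0,-0.005,0,0,0,62],[0,0,-0.015,0,0,0,62],[0,0,-0.02,0,0,0,62],[0,0,-0.03,0,0,0,62],[0,0,-0.035,0,0,0,62],[0,0,-0.035,0,0,0,62],[0,0,-0.01,0,0,0,62],[0,0,0,0,0,0,62]]}}

```text
t: 22.78
eef_pos: [623.6, 79.5, 216.2]
tcp_rot: [3.14, 0.002, 2.366]
ft_force: [-0.0, 0.2, -0.1]
opening: 0.62
```

Request:
{"fn": "servo_tool", "kwargs": {"plan": [[0.03,-0.02,-0.01,0,0,0,62],[0.03,-0.02,0,0,0,0,62],[0.03,-0.02,0,0,0,0,62],[0.03,-0.02,0,0,0,0,62],[0.03,-0.02,0,0,0,0,62],[0.03,-0.02,0,0,0,0,62],[0,0,0,0,0,0,62],[0,0,0,0,0,0,62]]}}

```text
t: 23.45
eef_pos: [399.0, 120.1, 220.1]
tcp_rot: [-3.14, -0.001, 2.365]
ft_force: [-0.3, -0.0, 1.1]
opening: 0.618
```

```bash
python3 - <<'E'
from cell import env
from h import *
a=[]
for n,w in(("scene",1.6),("top",1.8)):
    c=env.read_camera(n);p=proj(c,[625,80,70]);x,y=int(p[0])-40,int(p[1])-40
    print(n,x,y,"exp rim",np.round((proj(c,[625.5,80,85])-[x,y]+.5)*5-.5),"base",np.round((proj(c,[625.5,80,45])-[x,y]+.5)*5-.5))
    a.append(cv2.convertScaleAbs(cv2.resize(c["img"][y:y+80,x:x+80],(400,400),interpolation=cv2.INTER_CUBIC),alpha=w))
cv2.imwrite("pics/fin.png",np.hstack(a));s=env.state();print(s["eef_pos"],s["ft_force"],s["t"])
E
```

```text
scene 279 164 exp rim [208. 183.] base [203. 243.]
top 207 164 exp rim [204. 202.] base [208. 206.]
[400.04058547 119.92498808 220.04189179] [-0.09290589  0.03387347 -0.03903399] 23.55
```

View pics/fin.png

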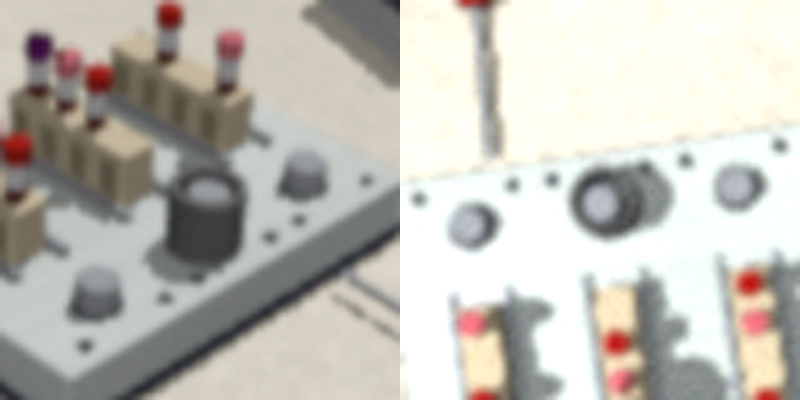

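The collar stands flat and concentric around the raised middle button, with its top-view centre near (603,202). The left and right buttons are down, and the arm is clear. Handing in.

```bash
python3 -c "
from cell import env
print(env.job_done())"
```

```text
the job is handed in; nothing more can be done
None
```

I checked all three latches, found the middle one stiff, locked it out with the grey collar, and handed the job in at about 23.6 s. No verdict was reported.

- **Left and right latches:** both clicked and stayed down, at peaks of about 7 N and 6.6 N. The highest reading against a stop was about 9 N, on the right one.
- **Middle latch:** it read 10.6 to 12.0 N for about 0.9 s at 1 to 2 mm down without clicking, then I let it come back up. There was also 4 to 5 N of side force, so the total peaked near 12.8 N.
- **Collar:** the bore brushed the button once on the way down, with about 3.5 N of side force. I shifted about 2 mm and it went on freely to the deck, where I pressed it down with up to about 11 N.
- **Last check:** the scene and top views show the collar upright and concentric around the raised middle button. The two good latches are down, the arm is clear and wrist force was about zero. I did not re-measure the other objects at the end, but I saw no contact with any of them.

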